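# Wedge a rocking bench instrument steady

### The job

The grey bench instrument rocks because one of its feet, the one under the blue dot on its top, does not reach the bench. With the fingertips, push the orange wedge along the bench, thin end first, under that foot until it is snug, then press down firmly on the blue dot to make sure that the instrument no longer rocks (if it still does, push the wedge further and press again). Do not pick up the wedge or shove the instrument along the bench, leave the other things alone, and finish with the hand clear and the wedge still snug under the foot.

Things in the scene. Friction and masses are not known exactly. Their poses are not given: they have to be found in the camera images.
- case: The bench instrument: grey metal case, 190 mm (its x) by 240 mm (its y), loose, 2.8 to 4.2 kg. Origin: centre of the footprint at bench level, z up; white control panel on its -x side. The box spans 26 to 101 mm above the bench, on four round rubber feet at x = +-70, y = +-90 mm. Left alone it stands level on three of them; the foot at x = +70, y = -90 mm is too short.
- foot (a point): Centre of the ball end (radius 12 mm) of the short foot, on the foot's axis, 30 mm inside the case's -y side, 25 mm inside its +x side. The ball's lowest point hangs 5 to 11 mm above the bench (it differs each time), so this point is 17 to 23 mm above it.
- press_pad (a point): Blue dot, 26 mm across, on the case's top straight above the short foot, 101 mm above the bench: where to press. A firm press is 8 to 15 N downwards kept for half a second. Unwedged, 4 to 8 N tips the case about the diagonal through the two neighbouring feet and the dot sinks 5 to 11 mm; let go, it rocks back. Well wedged it sinks less than about 1.5 mm.
- wedge: Orange plastic wedge lying loose on the bench on the case's -y side, thin end towards the case: 130 mm long (its x), 44 mm wide (its y), 0.12 kg. Origin: centre of its underside; z up; +x towards the thin end. The nose at x = +65 mm is 2 mm thick; the ramp rises evenly to 18 mm at x = -15 mm (1 in 5); from there to x = -65 mm is a tail block 24 mm high.
- push_face (a point): Middle of the wedge's flat upright back end (44 mm wide, 24 mm high), 12 mm above the bench, at x = -65 mm of the wedge: the face to push. The wedge slides with about 1 N; the push climbs steeply to several N when the ramp meets the foot.
- ramp (a point): Point on the ramp's surface at the nose, mid-width; z square to the ramp, x down the slope to the nose. The foot's ball touches the ramp when foot lies 12 mm along this z. The wedge goes in roughly along the case's +y direction, with the foot within 15 mm of the ramp's middle line; it is snug with its nose 14 to 44 mm past the foot's axis.
- multimeter: Bystander: yellow hand multimeter, 150 x 75 x 34 mm, lying on the bench; origin at the centre of its underside.
- screwdriver: Bystander: screwdriver with a red handle lying on the bench, away from the case; origin at its middle.
- spray_can: Bystander: blue spray can, 60 mm across, 160 mm tall, standing; origin at the centre of its underside.
- parts_tray: Bystander: grey open parts tray, 120 x 180 x 40 mm; origin at the centre of its underside.
Not all that is in view belongs to the job. Several things look just like the wedge: the one meant starts farthest to the robot's right.

How it is judged:
By the outcome, as a careful person would: the job done as asked, in the order asked, and still so for the second after the job is handed in, with the robot touching nothing.
It also fails if it takes over 51 s, if anything falls off the work surface, if the arm or the gripper's body presses on something with over 40 N, if the wrist force passes 120 N, or if a joint passes its speed limit or range.

### The arm

A 7-joint arm with a two-finger parallel gripper is mounted at the origin on the work surface. World frame = base frame: x ahead of the robot, y to its left, z up, the work surface at z = 0. Lengths are in m, angles in rad, forces in N, time in s.
With the tool pointing down it reaches from about 0.4 to 0.85 m from the base axis. Payload 10.4 kg.
Tool frame: the origin (TCP) lies between the finger pads; the fingertips stand ahead of it and the grasp point (between the pads) lies 5 mm behind it (manip.tip_extent is the z of the fingertips in the tool frame, in m); z points along the fingers, y is the line along which they close (so a half turn about z gives the same grasp; the last joint's range is limited). The gripper opens to 85 mm and grips with 20 to 120 N. Pads are 22 mm wide; open, the fingers measure 114 mm over their backs; the gripper's body (76 mm by 85 mm) begins 54 mm behind the grasp point. The pads swing forward as they close: fully open they stand 13 mm farther back than shut.
Start: joints at [-1.263, 0.332, -0.065, 1.46, 0.022, 1.35, -0.088], TCP at [0.203, 0.591, 0.245] pointing down, gripper open.
Joint ranges: [-2.6, 2.6], [-0.5, 2.12], [-1.47, 1.34], [0.16, 2.42], [-1.27, 4.41], [0.06, 2.06], [-2.6, 2.6]. Speed limits (rad/s): [2.22, 2.22, 2.79, 2.79, 3.14, 3.14, 3.14].

### API

Orientations are given as a unit quaternion [x, y, z, w].
In Python, from workcell import status, viewer, manip gives the robot as it stands.
- The arm moves only by the tool play_rows, never from a script. Its argument "plan" is one flat list of numbers, 7 for each row, row after row: the turn, a rotation vector about the tool's x, y, z in degrees, then the shift along the tool's x, y, z in m, then the opening, from 0 (shut) to 1 (fully open). In form: [ax, ay, az, dx, dy, dz, grip, ax, ay, az, dx, dy, dz, grip, ...]. A call has 1 to 20 rows; each row is the pose to reach, as a shift and turn from the pose commanded when the call began, along the tool's axes at that moment; what a row does not reach only later rows make up. A row lasts 1/8 s, in which the tool goes at most 62.5 mm and 10.7 degrees, less where a joint would pass 70% of its speed; a pose out of reach is approached as far as the arm can. A call with a gripper value outside its range is refused whole. The fingers move at their own pace and stop on an object; "squeeze" is the grip in N (left out, the last holds). Time passes only in rows, so rows that repeat a pose let the fingers close. It gives the time, the measured TCP pose, the force, the opening and the grip force at its end, in the units of the state.
- status.get_obs(): the state, without advancing time (a new reading comes with each control period).
- viewer.camera(name): name is "side" or "top"; returns the picture (480x640x3 uint8, red, green, blue); there is no depth.
- viewer.camera_model(name): a dict with "fx", "fy", "cx", "cy" (pixels), "R" (3x3) and "t" (3): a world point X has camera coordinates R X + t. Camera axes: x right, y down, z forward; pixel columns grow to the right and rows downward; lengths in m; the calibration is good to about 2 mm. A picture is of the moment at which its call begins. camera_model takes no time and is no camera call.
- manip.hand_in(): hands the job in; it is judged then, once.
The state is a dict: "clock": time; "joint_pos": joint angles; "joint_velocities": joint speeds; "tau": joint torques, N m; "position": TCP position; "ee_rot": TCP orientation; "ft_force": force on the tool from outside, world axes, zero at the start; "torque": the same for the moment, N m; "grip_width": opening from 0.0 (shut) to 1.0 (fully open); "grasp_force": force on a finger pad.
Only numpy, scipy, OpenCV 4.12 (cv2) and the standard library are available. Lean on these libraries where they do the work, as an engineer would, in place of code of your own. Each camera call takes 0.05 s, during which the arm holds its last target. There are 200 camera calls.

## Working session

There is one attempt and no reset: what is moved stays moved. The work goes in short steps, Python scripts to look and compute and a tool call to move; the robot and the scene stay as the last step left them, time stands still between calls to the robot, and variables do not carry over. Pictures are saved under pics/ and viewed, at most 10 in all, crops included, and the job is handed in when it is done.

Besides the shell and the picture viewer there is one more tool, called after "Request:" in YAML: its name, and indented under it one key for each argument. play_rows: Moves the arm, as the interface text tells. Its arguments: {"type":"object","properties":{"plan":{"type":"array","items":{"type":"number"}},"squeeze":{"type":"number"}},"required":["plan"]}

```bash
mkdir -p pics; python3 - <<'E'
from workcell import status, viewer, manip
import cv2
for n in("top","side"):
    cv2.imwrite(f"pics/{n}0.png",viewer.camera(n)[:,:,::-1]); m=viewer.camera_model(n); print(n,m)
o=status.get_obs();print(o,manip.tip_extent)
E
```

```text
top {'fx': 456.3695565006696, 'fy': 456.3695565006696, 'cx': 323.07854351750217, 'cy': 249.20898859853682, 'R': array([[-0.00772148, -0.99989993,  0.01185354],
       [-0.986053  ,  0.00564269, -0.16633595],
       [ 0.16625241, -0.01297258, -0.98599789]]), 't': array([-0.01594157,  0.56127608,  1.11280813])}
side {'fx': 550.0267923274848, 'fy': 550.0267923274848, 'cx': 322.93237603281733, 'cy': 232.02371224841536, 'R': array([[ 0.96169339, -0.27396996, -0.00928854],
       [-0.21574501, -0.73553803, -0.64221328],
       [ 0.16911507,  0.61961622, -0.76646972]]), 't': array([-0.53633631,  0.17348093,  1.43234163])}
{'clock': 0.1, 'joint_pos': array([-1.26260096,  0.33281506, -0.06470314,  1.46087404,  0.02155391,
        1.34989127, -0.08849607]), 'joint_velocities': array([-1.10117924e-03, -1.12746618e-03,  1.41675806e-03, -7.96281777e-04,
        7.82700082e-05,  2.05084500e-04, -2.80168479e-04]), 'tau': array([ 1.81786880e-03, -6.26739407e+01,  4.92426369e-02, -3.92426670e+01,
        1.63594022e-02,  6.85071063e-03, -1.20019050e-05]), 'position': array([0.2028784 , 0.59081292, 0.24458351]), 'ee_rot': array([ 1.64636505e-01,  9.86354096e-01, -6.39701314e-04, -1.00293361e-04]), 'ft_force': array([ 0.28608551, -0.61055264, -0.80173178]), 'torque': array([ 0.04634055, -0.06027848, -0.03201318]), 'grasp_force': 0.0, 'grip_width': 1.005220649126081} 0.014
```

View pics/top0.png

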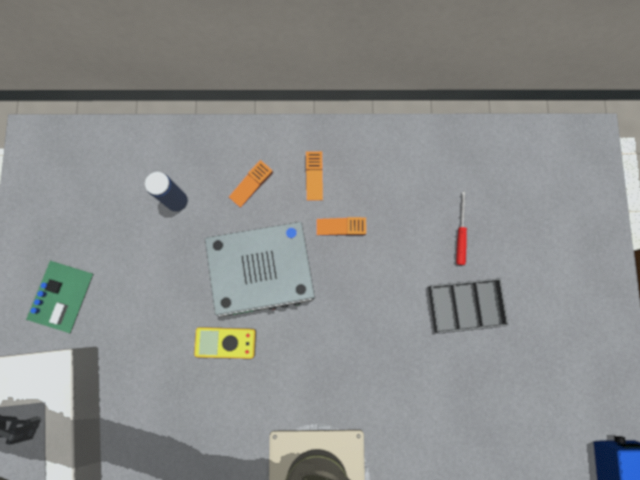

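View pics/side0.png

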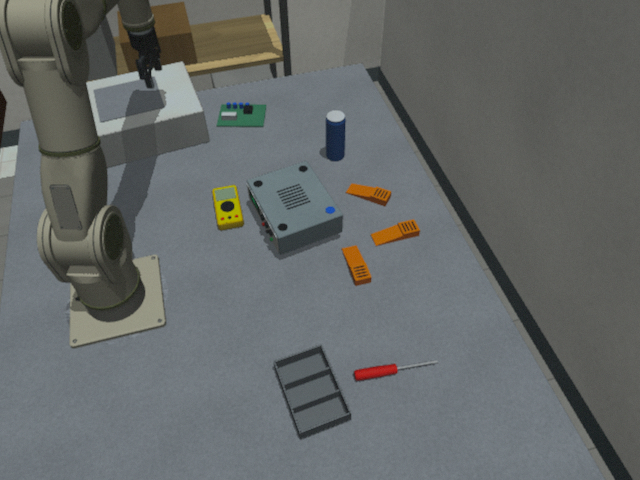

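The pictures show the blue dot at top (291,233) / side (330,210). The wedge farthest right is at top (342,226) / side (357,265), with its tail away from the case. Next I'll triangulate the dots and fit the wedge silhouette.

```bash
cat > h.py <<'E'
import numpy as np, cv2
from workcell import status, viewer, manip
from scipy.optimize import minimize, least_squares
M={n:viewer.camera_model(n) for n in("top","side")}
def proj(n,X):
    m=M[n]; c=np.atleast_2d(X)@m["R"].T+m["t"]
    return c[:,:2]/c[:,2:]*[m["fx"],m["fy"]]+[m["cx"],m["cy"]]
def tri(pt,ps):
    f=lambda X:np.r_[proj("top",X)[0]-pt,proj("side",X)[0]-ps]
    r=least_squares(f,[.5,.05,.1]); return r.x,np.abs(r.fun).max()
def ray(n,p,z):
    m=M[n]; C=-m["R"].T@m["t"]; d=m["R"].T@[(p[0]-m["cx"])/m["fx"],(p[1]-m["cy"])/m["fy"],1]
    return C+d*(z-C[2])/d[2]
def comp(img,lo,hi,near,r=70):
    hsv=cv2.cvtColor(cv2.cvtColor(img,cv2.COLOR_RGB2BGR),cv2.COLOR_BGR2HSV)
    k,l,s,c=cv2.connectedComponentsWithStats(cv2.inRange(hsv,lo,hi))
    i=min((i for i in range(1,k) if s[i,4]>15),key=lambda i:np.hypot(*(c[i]-near)))
    return l==i,c[i],s[i,4]
W=np.array([[x,y,z] for y in(-.022,.022) for x,z in((.065,0),(.065,.002),(-.015,.018),(-.015,.024),(-.065,.024),(-.065,0))])
def wedge_pose(p):
    c,s=np.cos(p[2]),np.sin(p[2]); return W@np.array([[c,-s,0],[s,c,0],[0,0,1]]).T+[p[0],p[1],0]
def fit(masks,p0):
    S=4
    def cost(p):
        t=0
        for n,m in masks.items():
            im=np.zeros((480*S,640*S),np.uint8)
            X=wedge_pose(p)
            for h in (X[[0,1,2,6,7,8,5,11]],X[[2,3,4,5,8,9,10,11]]):
                q=cv2.convexHull(((proj(n,h)+.5)*S).astype(np.float32))
                cv2.fillConvexPoly(im,np.round(q-.5).astype(np.int32),255)
            im=cv2.resize(im,(640,480),interpolation=cv2.INTER_AREA)/255.
            t+=np.abs(im-m).sum()/m.sum()
        return t
    sim=np.array(p0)+np.array([[0,0,0],[.01,0,0],[0,.01,0],[0,0,.15]])
    r=minimize(cost,p0,method="Nelder-Mead",options=dict(initial_simplex=sim,xatol=1e-4,fatol=1e-4))
    return r.x,r.fun
E
python3 - <<'E'
from h import *
I={n:cv2.imread(f"pics/{n}0.png")[:,:,::-1].copy() for n in M}
b=[comp(I[n],(100,120,80),(130,255,255),p) for n,p in(("top",(291,233)),("side",(330,210)))]
print("dot",[(x[1],x[2]) for x in b],tri(b[0][1],b[1][1]))
D=[]
for pt,ps in(((217,245),(258,184)),((225,302),(282,227)),((300,289),(307,168))):
    a=[comp(I[n],(0,0,0),(180,255,75),p) for n,p in(("top",pt),)]
    print(a[0][1:],ray("top",a[0][1],.101))
print("bluedot ray",ray("top",b[0][1],.101),ray("side",b[1][1],.101))
o={n:comp(I[n],(5,140,60),(22,255,255),p)[0] for n,p in(("top",(342,226)),("side",(357,265)))}
print([m.sum() for m in o.values()])
for n in M: print(n,[ray(n,p,z)[:2] for p,z in((( 342,226),.012),)] if n=="top" else ray(n,(357,265),.012))
p0=[*ray("top",(342,226),.01)[:2],np.pi/2]
for s in ({"top":o["top"]},{"side":o["side"]},o): print(fit(s,p0))
E
```

```text
dot [(array([290.90277778, 232.41666667]), np.int32(72)), (array([329.98148148, 209.62962963]), np.int32(54))] (array([0.59509443, 0.05923879, 0.09700633]), np.float64(0.12238400891334322))
(array([217.41860465, 244.97674419]), np.int32(43)) [0.56391288 0.23650446 0.101     ]
(array([225.2826087, 302.2173913]), np.int32(46)) [0.42603073 0.21369585 0.101     ]
(array([300.46428571, 289.03571429]), np.int32(28)) [0.45603928 0.03567964 0.101     ]
bluedot ray [0.59398081 0.05901942 0.101     ] [0.59442681 0.05579379 0.101     ]
[np.int64(744), np.int64(638)]
top [array([ 0.62900974, -0.07068442])]
side [ 0.63030934 -0.08014329  0.012     ]
(array([ 0.6300921 , -0.06680095,  1.55235033]), np.float64(0.17826797385620916))
(array([ 0.63018815, -0.06782518,  1.55037811]), np.float64(0.09342922121826787))
(array([ 0.62990392, -0.06773292,  1.5532168 ]), np.float64(0.28156468169227444))
```

```bash
cat >> h.py <<'E'
from scipy.spatial.transform import Rotation as Ro
F=np.array([.594,.058]); a=np.radians(9.6); e=np.array([np.cos(a),np.sin(a)]); d=np.array([-e[1],e[0]])
def go(*targets):
    """targets (lateral e, along d, z) rel. foot -> tool shifts; yaw turn to put tool y on e"""
    o=status.get_obs(); R=Ro.from_quat(o["ee_rot"]).as_matrix()
    D=np.c_[np.r_[-d,0],np.r_[e,0],[0,0,0]]; D[:,2]=np.cross(D[:,0],D[:,1])
    Ds=[D,D*[-1,-1,1]]
    print("clock",o["clock"],"pos",o["position"].round(4),"F",o["ft_force"].round(1),"loc",((o["position"][:2]-F)@np.c_[e,d]).round(4))
    print("turn",[Ro.from_matrix(R.T@x).as_rotvec(degrees=True).round(1) for x in Ds])
    for l,s,z in targets: print((l,s,z),(R.T@(np.r_[F+l*e+s*d,z]-o["position"])).round(4))
E
python3 - <<'E'
from h import *
go((.075,-.14,.2),(.075,-.14,.022))
print([ray("top",p,.002)[:2].round(3) for p in((307,200),(322,199),(232,198),(240,206))])
E
```

```text
clock 0.1 pos [0.2029 0.5908 0.2446] F [ 0.3 -0.6 -0.8] loc [-0.2968  0.5906]
turn [array([ 9.190e+01, -1.547e+02,  1.000e-01]), array([ 1.547e+02,  9.190e+01, -1.000e-01])]
(0.075, -0.14, 0.2) [-0.6758 -0.464   0.0452]
(0.075, -0.14, 0.022) [-0.6758 -0.4637  0.2232]
[array([0.703, 0.022]), array([ 0.706, -0.018]), array([0.71 , 0.223]), array([0.687, 0.201])]
```

```bash
sed -i 's/np.r_\[-d,0\]/np.r_[d,0]/' h.py; python3 -c "
from h import *
go((.075,-.14,.2))"
```

```text
clock 0.1 pos [0.2029 0.5908 0.2446] F [ 0.3 -0.6 -0.8] loc [-0.2968  0.5906]
turn [array([-0.1,  0. , 61.4]), array([-0.000e+00, -1.000e-01, -1.186e+02])]
(0.075, -0.14, 0.2) [-0.6758 -0.464   0.0452]
```

Request:
play_rows:
  plan: [0,0,61.4,-0.676,-0.464,0.045,0,0,0,61.4,-0.676,-0.464,0.045,0,0,0,61.4,-0.676,-0.464,0.045,0,0,0,61.4,-0.676,-0.464,0.045,0,0,0,61.4,-0.676,-0.464,0.045,0,0,0,61.4,-0.676,-0.464,0.045,0,0,0,61.4,-0.676,-0.464,0.045,0,0,0,61.4,-0.676,-0.464,0.045,0,0,0,61.4,-0.676,-0.464,0.045,0,0,0,61.4,-0.676,-0.464,0.045,0,0,0,61.4,-0.676,-0.464,0.045,0,0,0,61.4,-0.676,-0.464,0.045,0,0,0,61.4,-0.676,-0.464,0.045,0,0,0,61.4,-0.676,-0.464,0.045,0,0,0,61.4,-0.676,-0.464,0.045,0,0,0,61.4,-0.676,-0.464,0.045,0,0,0,61.4,-0.676,-0.464,0.045,0,0,0,61.4,-0.676,-0.464,0.045,0]

```text
clock: 2.35
position: [0.6915, -0.0662, 0.2007]
ee_rot: [0.645, 0.764, 0.0, -0.0]
ft_force: [-0.0, -0.2, 0.2]
grip_width: 0.002
grasp_force: 0.0
```

```bash
python3 -c "
from h import *
go((.075,-.14,.022),(.0365,-.14,.022))
print(status.get_obs()['grip_width'])"
```

```text
clock 2.35 pos [ 0.6915 -0.0662  0.2007] F [-0.  -0.2  0.2] loc [ 0.0754 -0.1388]
turn [array([ 0. , -0. ,  0.1]), array([   0. ,    0. , -179.9])]
(0.075, -0.14, 0.022) [-0.0013 -0.0005  0.1787]
(0.0365, -0.14, 0.022) [-0.0013 -0.039   0.1786]
0.0023303522573632843
```

Request:
play_rows:
  plan: [0,0,0,-0.001,0,0.06,0,0,0,0,-0.001,0,0.12,0,0,0,0,-0.001,0,0.165,0,0,0,0,-0.001,0,0.178,0,0,0,0,-0.001,0,0.178,0,0,0,0,-0.001,-0.008,0.178,0,0,0,0,-0.001,-0.014,0.178,0,0,0,0,-0.001,-0.018,0.178,0,0,0,0,-0.001,-0.022,0.178,0,0,0,0,-0.001,-0.026,0.178,0,0,0,0,-0.001,-0.03,0.178,0,0,0,0,-0.001,-0.033,0.178,0,0,0,0,-0.001,-0.036,0.178,0,0,0,0,-0.001,-0.038,0.178,0,0,0,0,-0.001,-0.038,0.178,0]

```text
clock: 4.22
position: [0.6542, -0.0746, 0.0223]
ee_rot: [0.645, 0.764, 0.0, -0.0]
ft_force: [1.3, -0.0, -0.1]
grip_width: -0.001
grasp_force: 0.0
```

Request:
play_rows:
  plan: [0,0,0,0,0.01,0,0,0,0,0,0,0.03,0,0,0,0,0,0,0.04,-0.03,0.2,0,0,0,-0.04,0.02,-0.09,0.2,0,0,0,-0.11,-0.02,-0.09,0.2,0,0,0,-0.12,-0.037,-0.09,0.2,0,0,0,-0.12,-0.037,-0.09,0.2]

```text
clock: 5.1
position: [0.6363, -0.2043, 0.1131]
ee_rot: [0.648, 0.762, -0.001, 0.001]
ft_force: [0.0, 0.1, -0.0]
grip_width: 0.201
grasp_force: 0.0
```

```bash
cat >> h.py <<'E'
def look(k,p0,show=True):
    I={n:viewer.camera(n) for n in M}
    o={}
    for n in M:
        q=proj(n,[*p0[:2],.012])[0]; o[n]=comp(I[n],(5,140,60),(22,255,255),q)[0]
    for s in ({"top":o["top"]},{"side":o["side"]},o):
        p,c=fit(s,p0); u=np.array([np.cos(p[2]),np.sin(p[2])]); nose=p[:2]+.065*u
        # foot in wedge frame
        r=F-nose; print([*s],p.round(4),round(c,3),"nose past foot",round(-(r@u),4),"foot lateral",round(r@[-u[1],u[0]],4),"yaw",np.degrees(p[2]).round(1), "area",[int(m.sum()) for m in o.values()])
    b=[comp(I[n],(100,120,80),(130,255,255),proj(n,[*F,.1])[0])[1] for n in M]
    print("dot",tri(*b))
    if show:
        q=[cv2.resize(I[n][max(int(v)-90,0):,max(int(h)-120,0):][:180,:240],(400,300),interpolation=cv2.INTER_CUBIC) for n in M for h,v in[proj(n,[*F,.05])[0]]]
        cv2.imwrite(f"pics/{k}.png",np.hstack(q)[:,:,::-1])
    return I
E
python3 -c "
from h import *
look('a',[.617,-.068,1.74]); go((0,-.24,.1))"
```

```text
['top'] [ 0.6197 -0.0705  1.6167] 0.146 nose past foot -0.0645 foot lateral 0.0198 yaw 92.6 area [766, 529]
['side'] [ 0.6194 -0.0715  1.5588] 0.336 nose past foot -0.0642 foot lateral 0.027 yaw 89.3 area [766, 529]
['top', 'side'] [ 0.6201 -0.0709  1.5878] 0.497 nose past foot -0.0643 foot lateral 0.0239 yaw 91.0 area [766, 529]
dot (array([0.59525492, 0.05930143, 0.09665335]), np.float64(0.09080861533919915))
clock 5.2 pos [ 0.6385 -0.1989  0.1123] F [-0.3  1.6  0.4] loc [ 0.001  -0.2608]
turn [array([ 0., -0.,  0.]), array([   0.,    0., -180.])]
(0, -0.24, 0.1) [ 0.0208 -0.001   0.0123]
```

View pics/a.png

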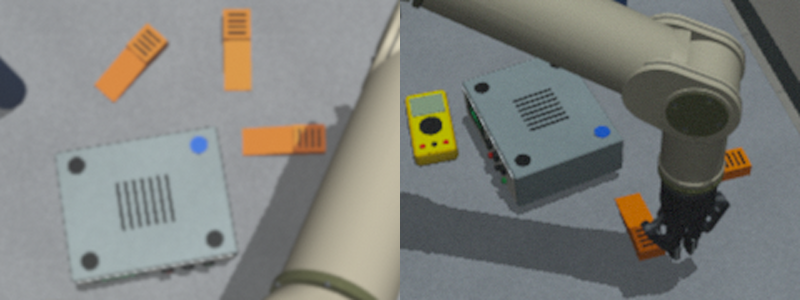

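The wedge's centre is now nearly on the foot line, but its heading is about 93° where 99.6° is wanted. The side view is partly hidden by the hand. A flush two-finger push on the back face should square it up.

Request:
play_rows:
  plan: [0,0,0,0.01,-0.001,0.05,0.2,0,0,0,0.015,-0.001,0.088,0.2,0,0,0,0.015,-0.001,0.092,0.2,0,0,0,0.03,-0.001,0.092,0.2,0,0,0,0.042,-0.001,0.092,0.2,0,0,0,0.05,-0.001,0.092,0.2,0,0,0,0.056,-0.001,0.092,0.2,0,0,0,0.062,-0.001,0.092,0.2,0,0,0,0.068,-0.001,0.092,0.2,0,0,0,0.074,-0.001,0.092,0.2,0,0,0,0.08,-0.001,0.092,0.2,0,0,0,0.086,-0.001,0.092,0.2,0,0,0,0.09,-0.001,0.092,0.2,0,0,0,0.09,-0.001,0.092,0.2]

```text
clock: 6.95
position: [0.6217, -0.1098, 0.0201]
ee_rot: [0.645, 0.764, 0.0, -0.0]
ft_force: [0.2, 0.1, -0.4]
grip_width: 0.197
grasp_force: 0.0
```

```bash
python3 -c "
from h import *
look('b',[.611,-.043,1.7]); go((0,-.146,.02),(0,-.112,.02))"
```

```text
['top'] [ 0.6016 -0.0224  1.7845] 1.446 nose past foot -0.0152 foot lateral -0.0097 yaw 102.2 area [361, 256]
['side'] [0.5929 0.0081 1.5997] 1.535 nose past foot 0.0151 foot lateral -0.0025 yaw 91.7 area [361, 256]
['top', 'side'] [ 0.6004 -0.0174  1.6898] 3.095 nose past foot -0.0106 foot lateral -0.0026 yaw 96.8 area [361, 256]
dot (array([0.59509443, 0.05923879, 0.09700633]), np.float64(0.12238400891334322))
clock 7.05 pos [ 0.6217 -0.1103  0.0201] F [-0.6 -1.1  0.1] loc [-0.0008 -0.1706]
turn [array([-0. , -0. ,  0.1]), array([   0. ,   -0. , -179.9])]
(0, -0.146, 0.02) [0.0246 0.0008 0.0001]
(0, -0.112, 0.02) [0.0586 0.0009 0.0001]
```

View pics/b.png

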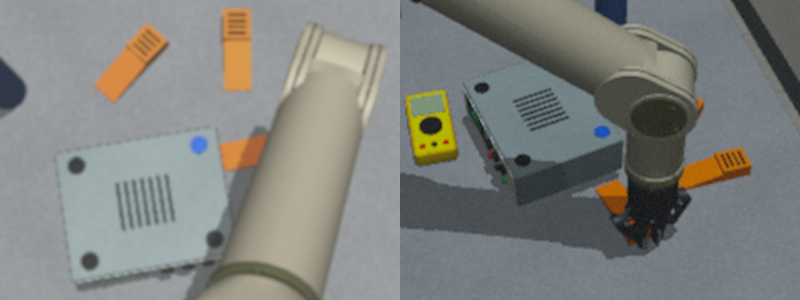

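```bash
python3 -c "
from h import *
o=proj('top',[*F,.05])[0].astype(int)-[120,90]
for q in((221,143),(224,170),(265,136)):
    p=ray('top',o+np.array(q)*.6,.002)[:2]; print(p.round(4),((p-F)@np.c_[e,d]).round(4))
"
```

```text
[0.616  0.0284] [ 0.0167 -0.0328]
[0.5723 0.0237] [-0.0272 -0.0302]
[ 0.627  -0.0419] [ 0.0159 -0.104 ]
```

Working from the top-view corners, the nose centre is at lateral -5 mm, 31 mm short of the foot, and the heading is about 99°. I'll push in now, watching the force.

Request:
play_rows:
  plan: [0,0,0,0.008,0.001,0,0.2,0,0,0,0.016,0.001,0,0.2,0,0,0,0.024,0.001,0,0.2,0,0,0,0.031,0.001,0,0.2,0,0,0,0.037,0.001,0,0.2,0,0,0,0.041,0.001,0,0.2,0,0,0,0.043,0.001,0,0.2]

```text
clock: 7.92
position: [0.6157, -0.0678, 0.0203]
ee_rot: [0.645, 0.764, 0.0, -0.0]
ft_force: [1.3, -0.2, 0.1]
grip_width: 0.2
grasp_force: 0.2
```

Request:
play_rows:
  plan: [0,0,0,0.002,0,0,0.2,0,0,0,0.004,0,0,0.2]

```text
clock: 8.18
position: [0.615, -0.0642, 0.0203]
ee_rot: [0.645, 0.764, -0.0, 0.0]
ft_force: [-0.2, -0.6, -1.1]
grip_width: 0.203
grasp_force: 0.3
```

Request:
play_rows:
  plan: [0,0,0,0.002,0,0,0.2,0,0,0,0.004,0,0,0.2]

```text
clock: 8.43
position: [0.6143, -0.0601, 0.0203]
ee_rot: [0.645, 0.764, 0.0, 0.0]
ft_force: [0.1, 0.1, -0.4]
grip_width: 0.203
grasp_force: 0.4
```

Request:
play_rows:
  plan: [0,0,0,0.002,0,0,0.2,0,0,0,0.004,0,0,0.2]

```text
clock: 8.68
position: [0.6137, -0.056, 0.0203]
ee_rot: [0.645, 0.764, 0.0, 0.0]
ft_force: [0.6, -0.5, 0.6]
grip_width: 0.2
grasp_force: 0.4
```

Request:
play_rows:
  plan: [0,0,0,0.002,0,0,0.2,0,0,0,0.003,0,0,0.2]

```text
clock: 8.93
position: [0.6132, -0.0531, 0.0203]
ee_rot: [0.645, 0.764, 0.0, -0.0]
ft_force: [1.2, -1.1, 0.2]
grip_width: 0.201
grasp_force: 0.5
```

Request:
play_rows:
  plan: [0,0,0,0.002,0,0,0.2,0,0,0,0.003,0,0,0.2]

```text
clock: 9.18
position: [0.6127, -0.0511, 0.0203]
ee_rot: [0.645, 0.764, -0.0, 0.0]
ft_force: [1.1, -5.4, -1.0]
grip_width: 0.204
grasp_force: 2.5
```

Request:
play_rows:
  plan: [0,0,0,0.0015,0,0,0.2,0,0,0,0.003,0,0,0.2]

```text
clock: 9.43
position: [0.6123, -0.0495, 0.0204]
ee_rot: [0.646, 0.764, -0.001, 0.001]
ft_force: [2.4, -10.0, -1.3]
grip_width: 0.201
grasp_force: 4.9
```

Request:
play_rows:
  plan: [0,0,0,-0.03,0,0,0.2,0,0,0,-0.07,0,-0.01,0.1,0,0,0,-0.12,-0.02,-0.05,0,0,0,0,-0.17,-0.06,-0.1,0,0,0,0,-0.2,-0.12,-0.14,0,0,0,0,-0.2,-0.14,-0.15,0,0,0,0,-0.2,-0.14,-0.15,0]

```text
clock: 10.3
position: [0.5056, -0.2712, 0.1732]
ee_rot: [0.647, 0.762, 0.001, 0.002]
ft_force: [1.1, 1.0, 0.3]
grip_width: 0.002
grasp_force: 0.0
```

```bash
python3 -c "
from h import *
look('c',[.600,.022,1.738]); go((0,0,.2),(0,0,.13))"
```

```text
['top'] [0.5961 0.015  1.7698] 1.227 nose past foot 0.0224 foot lateral -0.0065 yaw 101.4 area [394, 681]
['side'] [0.5993 0.0634 1.2839] 1.823 nose past foot 0.0716 foot lateral 0.0035 yaw 73.6 area [394, 681]
['top', 'side'] [0.5949 0.0234 1.6949] 3.179 nose past foot 0.0305 foot lateral -0.0033 yaw 97.1 area [394, 681]
dot (array([0.56103252, 0.04042505, 0.39784191]), np.float64(19.099452976734767))
clock 10.4 pos [ 0.508  -0.2673  0.1706] F [-0.6  0.5  0.5] loc [-0.1391 -0.3064]
turn [array([ 0.1, -0.1,  0.1]), array([ 1.000e-01,  1.000e-01, -1.799e+02])]
(0, 0, 0.2) [ 0.3063  0.1394 -0.0289]
(0, 0, 0.13) [0.3062 0.1393 0.0411]
```

View pics/c.png

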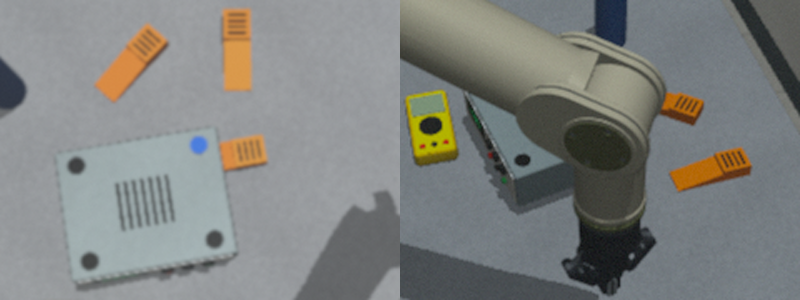

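The top view shows the dot unmoved at (198,145) and the wedge tail squarely against the case side at (245,153). Next I'll press the dot.

Request:
play_rows:
  plan: [0,0,0,0.06,0.03,-0.029,0,0,0,0,0.12,0.06,-0.029,0,0,0,0,0.18,0.085,-0.029,0,0,0,0,0.24,0.11,-0.029,0,0,0,0,0.29,0.13,-0.029,0,0,0,0,0.306,0.139,-0.01,0,0,0,0,0.306,0.139,0.025,0,0,0,0,0.306,0.139,0.041,0,0,0,0,0.306,0.139,0.046,0,0,0,0,0.306,0.139,0.046,0]

```text
clock: 11.65
position: [0.5937, 0.0569, 0.1248]
ee_rot: [0.645, 0.764, 0.0, 0.0]
ft_force: [-0.7, 0.4, 0.6]
grip_width: -0.001
grasp_force: 0.0
```

```bash
python3 -c "
from h import *
go((0,0.001,.115))"
```

```text
clock 11.65 pos [0.5937 0.0569 0.1248] F [-0.7  0.4  0.6] loc [-0.0005 -0.0011]
turn [array([ 0., -0.,  0.]), array([   0.,    0., -180.])]
(0, 0.001, 0.115) [0.0021 0.0005 0.0098]
```

Request:
play_rows:
  plan: [0,0,0,0.002,0,0.004,0,0,0,0,0.002,0,0.008,0,0,0,0,0.002,0,0.01,0,0,0,0,0.002,0,0.011,0]

```text
clock: 12.15
position: [0.5934, 0.059, 0.1145]
ee_rot: [0.645, 0.764, 0.0, 0.0]
ft_force: [-5.9, -1.5, 15.7]
grip_width: 0.002
grasp_force: 8.0
```

Request:
play_rows:
  plan: [0,0,0,0,0,0.001,0,0,0,0,0,0,0.002,0]

```text
clock: 12.4
position: [0.5936, 0.059, 0.1142]
ee_rot: [0.645, 0.764, 0.001, 0.0]
ft_force: [-13.4, -0.7, 31.7]
grip_width: 0.005
grasp_force: 15.8
```

Request:
play_rows:
  plan: [0,0,0,0,0,-0.0016,0,0,0,0,0,0,-0.0016,0]

```text
clock: 12.65
position: [0.5934, 0.0591, 0.1145]
ee_rot: [0.645, 0.764, 0.001, 0.0]
ft_force: [-6.0, -0.7, 13.2]
grip_width: -0.004
grasp_force: 7.0
```

Request:
play_rows:
  plan: [0,0,0,0,0,0.0001,0,0,0,0,0,0,-0.0001,0,0,0,0,0,0,-0.0001,0,0,0,0,0,0,-0.0001,0,0,0,0,0,0,-0.0001,0,0,0,0,0,0,-0.0001,0,0,0,0,0,0,-0.0001,0]

```text
clock: 13.52
position: [0.5933, 0.059, 0.1145]
ee_rot: [0.645, 0.764, 0.001, 0.0]
ft_force: [-6.2, -0.7, 13.7]
grip_width: 0.001
grasp_force: 6.7
```

Request:
play_rows:
  plan: [0,0,0,0,0,-0.005,0,0,0,0,0,0,-0.04,0,0,0,0,-0.06,-0.03,-0.06,0,0,0,0,-0.12,-0.06,-0.06,0,0,0,0,-0.18,-0.1,-0.06,0,0,0,0,-0.24,-0.14,-0.06,0,0,0,0,-0.3,-0.18,-0.06,0,0,0,0,-0.34,-0.22,-0.06,0,0,0,0,-0.38,-0.22,-0.06,0,0,0,0,-0.4,-0.22,-0.06,0,0,0,0,-0.4,-0.22,-0.06,0]

```text
clock: 14.9
position: [0.4422, -0.3744, 0.1729]
ee_rot: [0.647, 0.763, -0.001, 0.0]
ft_force: [0.0, -0.5, -0.4]
grip_width: -0.001
grasp_force: 0.0
```

```bash
python3 - <<'E'
from h import *
I=look('d',[.598,.022,1.738])
def dt(im,lo,hi,p): return comp(im,lo,hi,p)[1].round(2)
J=cv2.imread("pics/top0.png")[:,:,::-1].copy()
for im in(J,I["top"]): print(dt(im,(100,120,80),(130,255,255),(291,233)),[dt(im,(0,0,0),(180,255,75),p) for p in((217,245),(225,302),(300,289))])
E
```

```text
['top'] [0.596  0.0235 1.6679] 1.218 nose past foot 0.0305 foot lateral -0.0014 yaw 95.6 area [393, 549]
['side'] [0.3856 1.6103 1.3466] 1.0 nose past foot 1.5321 foot lateral -0.5483 yaw 77.2 area [393, 549]
['top', 'side'] [0.5977 0.0206 1.6331] 3.394 nose past foot 0.0274 foot lateral 0.0013 yaw 93.6 area [393, 549]
dot (array([0.59596524, 0.05949304, 0.10106433]), np.float64(0.7620491120721908))
[290.9  232.42] [array([217.42, 244.98]), array([225.28, 302.22]), array([300.46, 289.04])]
[290.67 232.33] [array([217.24, 245.  ]), array([225.36, 302.15]), array([225.36, 302.15])]
```

View pics/d.png

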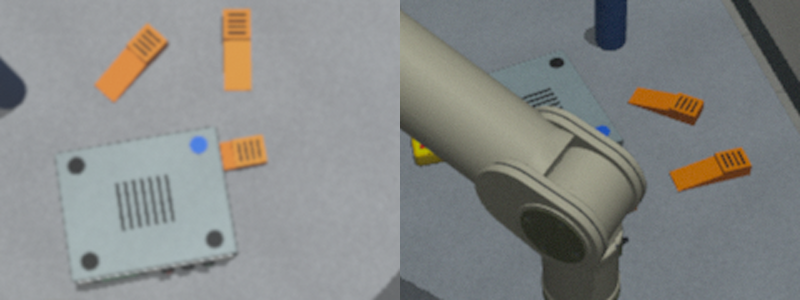

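The last view shows the case moved by under 0.5 mm and the wedge still in place. The dot held at z 0.1145 m under 13 N and sank only 0.3 mm more at 32 N, so the wedge is firm.

```bash
python3 -c "
from workcell import manip
print(manip.hand_in())"
```

```text
the job is handed in; nothing more can be done
None
```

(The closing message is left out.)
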